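# Gauge a valve stem in a sprung ring gauge

## Robot

A 6-joint arm with a two-finger parallel gripper is mounted at the origin on the work surface. World frame = base frame: x ahead of the robot, y to its left, z up, the work surface at z = 0. Lengths are in mm, angles in rad, forces in N, time in s.
With the tool pointing down it reaches from about 375 to 825 mm from the base axis. Payload 5.5 kg.
Tool frame: the origin (TCP) lies at the very end of the fingers, on their centre line; the grasp point (between the pads) lies 19 mm behind it; y points along the fingers, z is the direction in which the jaws open and shut, and the axes are right-handed (so a half turn about y gives the same grasp; the last joint's range is limited). The gripper opens to 85 mm and grips with 20 to 120 N. Pads are 22 mm wide; open, the fingers measure 114 mm over their backs; the gripper's body (76 mm by 85 mm) begins 54 mm behind the grasp point. The pads swing forward as they close: fully open they stand 13 mm farther back than shut.
Start: joints at [1.239, 0.314, -0.047, 1.21, 0, 1.571], TCP at [195.444, 567.271, 231.299] pointing down, gripper open.
Joint ranges: [-2.67, 2.67], [-0.69, 1.73], [-1.03, 1.25], [-2.08, 2.16], [-1.42, 1.45], [-3.14, 3.14]. Speed limits (rad/s): [2.39, 2.39, 3.01, 3.14, 3.14, 3.14].

## Interface

Orientations are given as a rotation vector (axis times angle).
In Python, from workcell import r gives the robot as it stands.
- The arm moves only by the shell command python3 -m creep 'ROWS' [FORCE]. ROWS is JSON, one flat list of numbers, 5 for each row, row after row: the shift along the tool's x, y, z in units of 40 mm (1.0 is 40 mm), then the turn about the tool's y in units of 6 degrees (1.0 is 6 degrees), then the closure, from -1 (fully open) to 1 (shut). A call has 1 to 12 rows; each row shifts and turns the pose as measured when the row begins, along the tool's axes as they then stand; what a row does not reach is not made up. A row lasts 1/12 s, in which the tool goes at most 41.7 mm and 7.16 degrees, less where a joint would pass 70% of its speed; a pose out of reach is approached as far as the arm can. A call is refused whole if a number of a shift passes 1 or a number of a turn 1, either way. A call with a gripper value outside its range is refused whole. The fingers move at their own pace and stop on an object; FORCE is the grip in N (left out, the last holds). Time passes only in rows, so rows that do not move let the fingers close. It gives the time, the measured TCP pose, the force and the opening at its end, in the units of the state.
- r.sense(): the state, without advancing time (a new reading comes with each control period).
- r.capture(name): name is "scene" or "top"; returns the picture (420x560x3 uint8, red, green, blue); there is no depth.
- r.camera_info(name): a dict with "fx", "fy", "cx", "cy" (pixels), "view" (4x4, takes a point from world to camera coordinates). Camera axes: x right, y up, looking along -z (the intrinsics and any distortion apply to the point x, -y, -z); pixel columns grow to the right and rows downward; lengths in mm; the calibration is good to about 2 mm. A picture is of the moment at which its call begins. camera_info takes no time and is no camera call.
- r.finish_job(): hands the job in, once; it reports no verdict.
Trained networks look in the newest picture that a camera, given by its name, has taken for a name from the list of things; names that differ only in an ending like _2 or _b are one class to them, and where a whole thing is asked for, a point or a joint stands for the part that bears it (a point fixed in the world has none). Each returns a list of dicts, best first, with "score" (0 to 1); they miss things now and then, are a little off and sometimes report something else, mostly with a low value. They report only what shows in the picture. A call takes as long as a camera call. They do not tell look-alikes from the thing itself.
- r.look_for(camera, name): "at" ([row, column] in pixels, amid what is visible of it).
- r.outline_of(camera, name): "pixels" (420x560 bool, what is visible of it) and "at" ([row, column] in pixels, amid what is visible of it).
The state is a dict: "time": time; "joint_pos": joint angles; "qvel": joint speeds; "tau": joint torques, N m; "position": TCP position; "tool_rot": TCP orientation; "force": force on the tool from outside, world axes, zero at the start; "moment": the same for the moment, N m; "grip_width": opening from 0.0 (shut) to 1.0 (fully open).
Only numpy, scipy, OpenCV 4.12 (cv2) and the standard library are available. Lean on these libraries where they do the work, as an engineer would, in place of code of your own. Each camera call takes 0.05 s, during which the arm holds its last target. There are 200 camera calls.

## Task

Draw the stem out of the open bronze valve and lower it, foot first, down through the gauge's rings to the first ring that is really too small for it; if it only catches on a rim, work it through. There press it down gently until the sprung column gives by about 5 mm, well short of its bottom stop, hold for a moment, then ease off and let go, leaving the stem standing on that ring. Never let it drop or ram it in the gauge, and leave the two spare stems in their rack and everything else as it lies.

Things in the scene. Friction and masses are not known exactly. Their poses are not given: they have to be found in the camera images.
- stem_a_head (a point): Centre, half-way up, of the square head of one of three steel valve stems (head 24 x 24 mm, 44 mm tall; z up along the stem, x and y square to the flats). Under the head a round collar, 44 mm across and 5 mm thick, its underside 27 mm below this point; then the round shank. One stem hangs by its collar in the valve, the other two in the rack; which is where is drawn anew.
- stem_b_head (a point): Centre, half-way up, of the square head of one of three steel valve stems (head 24 x 24 mm, 44 mm tall; z up along the stem, x and y square to the flats). Under the head a round collar, 44 mm across and 5 mm thick, its underside 27 mm below this point; then the round shank. One stem hangs by its collar in the valve, the other two in the rack; which is where is drawn anew.
- stem_c_head (a point): Centre, half-way up, of the square head of one of three steel valve stems (head 24 x 24 mm, 44 mm tall; z up along the stem, x and y square to the flats). Under the head a round collar, 44 mm across and 5 mm thick, its underside 27 mm below this point; then the round shank. One stem hangs by its collar in the valve, the other two in the rack; which is where is drawn anew.
- stem_a_foot (a point): Centre of the flat foot of the stem whose head is stem_a_head, 137 mm below that head's centre along the stem.
- stem_b_foot (a point): Centre of the flat foot of the stem whose head is stem_b_head, 137 mm below that head's centre along the stem.
- stem_c_foot (a point): Centre of the flat foot of the stem whose head is stem_c_head, 137 mm below that head's centre along the stem.
- valve_mouth (a point): Centre of the top face of the open bronze valve body (fixed, 120 mm tall, round top flange 92 mm across with a 32 mm bore; square body, bolted foot, steel lever on its side at 60 mm height). The stem to be gauged hangs in this bore, its collar on the flange.
- ring1 (a point): Centre of the top face of ring 1, the uppermost of the ring gauge: five aluminium rings, 56 mm outside, 5 mm thick, one under the other, tops 20 mm apart. Bores from the top 33, 28, 23, 18, 13 mm, square-edged. This face is 130 mm above the table at rest. The axis (z) is upright; rings 2 to 5 each sit 3 mm off it, to a side not told. All ride on a spring (column), this point too.
- column (a joint): How far the ring column is pressed down on its spring, m: 0 at rest, 0.014 at its bottom stop. It starts to give at a total downward load of 7 to 8 N (it carries a stem's weight without moving) and then gives 1 mm for each further newton.
- rack_left (a point): Centre of the left hole (32 mm) in the top face of the fixed spare-stem rack: a steel box 200 mm by 80 mm, top 120 mm above the table, two holes 100 mm apart. A spare stem hangs in each hole by its collar.
- rack_right (a point): Centre of the right hole of the spare-stem rack, as rack_left.
- nipple: Bystander, to be left as it lies: short steel pipe nipple lying on its side, 30 mm thick, 90 mm long along x; origin under its middle.
- cap: Bystander, to be left as it lies: red plastic cap, 36 mm across, 16 mm tall; origin under its centre.
- flange: Bystander, to be left as it lies: black pipe flange lying flat, 116 mm across, 34 mm tall; origin under its centre.
- old_valve: Bystander, to be left as it lies: second, closed bronze valve, 120 mm tall, 100 mm across; origin under its centre.
- tall_nipple: Bystander, to be left as it lies: steel pipe nipple standing upright, 48 mm across, 110 mm tall; origin under its centre.
- spanner: Bystander, to be left as it lies: open-ended steel spanner lying flat, about 0.2 m long along x; origin under it.
- stem_a: The whole stem under stem_a_head; origin at the centre of its collar's underside. Its round shank is 110 mm long below that; of the three stems one has a shank 26 mm thick, one 21 and one 16 (not told which: heads alike, hollow). Flat foot, edge chamfered 0.8 mm. Steel, 0.25 to 0.65 kg.
- stem_b: The whole stem under stem_b_head; origin at the centre of its collar's underside. Its round shank is 110 mm long below that; of the three stems one has a shank 26 mm thick, one 21 and one 16 (not told which: heads alike, hollow). Flat foot, edge chamfered 0.8 mm. Steel, 0.25 to 0.65 kg.
- stem_c: The whole stem under stem_c_head; origin at the centre of its collar's underside. Its round shank is 110 mm long below that; of the three stems one has a shank 26 mm thick, one 21 and one 16 (not told which: heads alike, hollow). Flat foot, edge chamfered 0.8 mm. Steel, 0.25 to 0.65 kg.
- gauge: The whole ring gauge with its foot; origin on the table under the column's axis. Round steel foot 116 mm across, 12 mm thick, fixed.
There are look-alikes about, which are no part of the job. What is shaped like the stem_b but purple is not meant. Leave any turquoise look-alike of the stem_a alone.

How it is judged (in metres and radians):
On the way, in this order (a step that is already met when the one before it is completed fails the run):
1. the foot of the valve's stem is inside the gauge's top ring while the spare stems hang in the rack (((horizontal distance between stem_a_foot and ring1 below 0.012 m and z of stem_a_foot in the frame of ring1 below -0.005 m and (distance between stem_b_head and rack_left below 0.04 m or distance between stem_b_head and rack_right below 0.04 m) and angle between each of stem_b_head, stem_c_head's own z axis and vertical below 0.15 rad and (distance between stem_c_head and rack_left below 0.04 m or distance between stem_c_head and rack_right below 0.04 m)) or (horizontal distance between stem_b_foot and ring1 below 0.012 m and z of stem_b_foot in the frame of ring1 below -0.005 m and (distance between stem_a_head and rack_left below 0.04 m or distance between stem_a_head and rack_right below 0.04 m) and angle between each of stem_a_head, stem_c_head's own z axis and vertical below 0.15 rad and (distance between stem_c_head and rack_left below 0.04 m or distance between stem_c_head and rack_right below 0.04 m)) or (horizontal distance between stem_c_foot and ring1 below 0.012 m and z of stem_c_foot in the frame of ring1 below -0.005 m and (distance between stem_a_head and rack_left below 0.04 m or distance between stem_a_head and rack_right below 0.04 m) and angle between each of stem_a_head, stem_b_head's own z axis and vertical below 0.15 rad and (distance between stem_b_head and rack_left below 0.04 m or distance between stem_b_head and rack_right below 0.04 m)))), for 0.1 s.
2. the stem stands on the first ring that is too small for it and presses the column down 2.5 mm or more (value of joint column above 0.0025 m and ((horizontal distance between stem_a_foot and ring1 below 0.01 m and z of stem_a_foot in the frame of ring1 between -0.045 and -0.035 m and angle between stem_a_head's own z axis and vertical below 0.25 rad) or (horizontal distance between stem_b_foot and ring1 below 0.01 m and z of stem_b_foot in the frame of ring1 between -0.065 and -0.055 m and angle between stem_b_head's own z axis and vertical below 0.25 rad) or (horizontal distance between stem_c_foot and ring1 below 0.01 m and z of stem_c_foot in the frame of ring1 between -0.085 and -0.075 m and angle between stem_c_head's own z axis and vertical below 0.25 rad))), for 0.2 s.
At the end, for the whole second after the job is handed in: The valve's stem stands released, still in the gauge, leaning under 0.25 rad, foot within 10 mm of the axis and 5 mm of the top of the first ring too small for it (26 mm: ring 3, 21: ring 4, 16: ring 5); column back up within 2 mm; both spare stems upright in the rack (value of joint column below 0.002 m and ((horizontal distance between stem_a_foot and ring1 below 0.01 m and z of stem_a_foot in the frame of ring1 between -0.045 and -0.035 m and angle between stem_a_head's own z axis and vertical below 0.25 rad and (distance between stem_b_head and rack_left below 0.04 m or distance between stem_b_head and rack_right below 0.04 m) and angle between each of stem_b_head, stem_c_head's own z axis and vertical below 0.15 rad and (distance between stem_c_head and rack_left below 0.04 m or distance between stem_c_head and rack_right below 0.04 m) and linear speed of stem_a below 0.02 m/s) or (horizontal distance between stem_b_foot and ring1 below 0.01 m and z of stem_b_foot in the frame of ring1 between -0.065 and -0.055 m and angle between stem_b_head's own z axis and vertical below 0.25 rad and (distance between stem_a_head and rack_left below 0.04 m or distance between stem_a_head and rack_right below 0.04 m) and angle between each of stem_a_head, stem_c_head's own z axis and vertical below 0.15 rad and (distance between stem_c_head and rack_left below 0.04 m or distance between stem_c_head and rack_right below 0.04 m) and linear speed of stem_b below 0.02 m/s) or (horizontal distance between stem_c_foot and ring1 below 0.01 m and z of stem_c_foot in the frame of ring1 between -0.085 and -0.075 m and angle between stem_c_head's own z axis and vertical below 0.25 rad and (distance between stem_a_head and rack_left below 0.04 m or distance between stem_a_head and rack_right below 0.04 m) and angle between each of stem_a_head, stem_b_head's own z axis and vertical below 0.15 rad and (distance between stem_b_head and rack_left below 0.04 m or distance between stem_b_head and rack_right below 0.04 m) and linear speed of stem_c below 0.02 m/s))); the robot touches nothing.
It fails at once if the gauge is pressed towards its bottom stop (column down more than 11 mm) (value of joint column above 0.011 m).
It fails at once if a stem drops or is rammed in the gauge (faster than 0.4 m/s with its foot in the rings) ((horizontal distance between stem_a_foot and ring1 below 0.02 m and z of stem_a_foot in the frame of ring1 below 0 m and linear speed of stem_a above 0.4 m/s) or (horizontal distance between stem_b_foot and ring1 below 0.02 m and z of stem_b_foot in the frame of ring1 below 0 m and linear speed of stem_b above 0.4 m/s) or (horizontal distance between stem_c_foot and ring1 below 0.02 m and z of stem_c_foot in the frame of ring1 below 0 m and linear speed of stem_c above 0.4 m/s)).
It fails at once if a stem is forced against the gauge with more than 40 N (contact force between any of stem_a, stem_b, stem_c and gauge above 40 N).
It fails at once if a bystander is shifted by more than 30 mm (distance of any of nipple, cap, flange, old_valve, tall_nipple, spanner from where it was at the start of the episode above 0.03 m).
It also fails if it takes over 72 s, if anything falls off the work surface, if the arm or the gripper's body presses on something with over 40 N, if the wrist force passes 120 N, or if a joint passes its speed limit or range.

## Working session

There is one attempt and no reset: what is moved stays moved. The work goes in short steps, Python scripts to look and compute and a shell command to move; the robot and the scene stay as the last step left them, time stands still between calls to the robot, and variables do not carry over. Pictures are saved under pics/ and viewed, about 8 in all and at most 12, crops included, and the job is handed in when it is done.

```bash
ls; mkdir -p pics; cat > h.py <<'E'
import numpy as np, cv2, json
from workcell import r
def snap(c,fn=None):
    im=r.capture(c)
    if fn: cv2.imwrite('pics/'+fn,cv2.cvtColor(im,cv2.COLOR_RGB2BGR))
    return im
def proj(c,p):
    i=r.camera_info(c);V=np.array(i['view']);q=V@np.append(p,1)
    x,y,z=q[0],-q[1],-q[2]
    return np.array([i['fy']*y/z+i['cy'], i['fx']*x/z+i['cx']])
def ray(c,at):
    i=r.camera_info(c);V=np.array(i['view'])
    d=np.array([(at[1]-i['cx'])/i['fx'],-(at[0]-i['cy'])/i['fy'],-1])
    return -V[:3,:3].T@V[:3,3], V[:3,:3].T@d
def onz(c,at,z):
    o,d=ray(c,at); return o+d*(z-o[2])/d[2]
E
python3 - <<'E'
from h import *
a=snap('scene','s0.png');b=snap('top','t0.png')
for c in('scene','top'):
    i=r.camera_info(c);print(c,{k:v for k,v in i.items() if k!='view'},ray(c,(210,280)))
    for n in['stem_a_head','ring1','valve_mouth','rack_left']:
        print(n,[(np.round(d['at']).tolist(),round(d['score'],2)) for d in r.look_for(c,n)])
print(r.sense())
E
```

```text
pics
scene {'fx': 407.8646471566353, 'fy': 407.8646471566353, 'cx': 279.800910916334, 'cy': 201.37533533308132} (array([ 963.76474144, -517.43134147,  732.1456859 ]), array([-0.41684715,  0.55408648, -0.72088419]))
stem_a_head [([185.0, 374.0], 0.77), ([206.0, 350.0], 0.75), ([186.0, 390.0], 0.7), ([247.0, 335.0], 0.2)]
ring1 [([158.0, 308.0], 0.69)]
valve_mouth [([158.0, 308.0], 0.2)]
rack_left [([250.0, 336.0], 0.94), ([206.0, 346.0], 0.62)]
top {'fx': 445.3093770903458, 'fy': 445.3093770903458, 'cx': 279.9647941711249, 'cy': 212.14802436156612} (array([ 499.41522107,  -32.99959933, 1097.07674503]), array([ 0.08217632,  0.01673407, -0.99648898]))
stem_a_head [([148.0, 257.0], 0.89), ([146.0, 207.0], 0.77), ([240.0, 340.0], 0.24)]
ring1 [([233.0, 201.0], 0.85)]
valve_mouth []
rack_left [([153.0, 283.0], 0.79)]
{'time': 0.5, 'joint_pos': array([ 1.23900783e+00,  3.13492931e-01, -4.71374516e-02,  1.21018977e+00,
        4.85271260e-05,  1.57079497e+00]), 'qvel': array([-0.00122475, -0.00056092,  0.0004935 ,  0.00045023,  0.00064927,
        0.00018399]), 'tau': array([-1.31575733e-03, -5.38965583e+01,  3.39751947e+01,  3.44300272e-03,
        3.87968313e-06, -1.40586602e-05]), 'position': array([195.41908356, 567.26332597, 231.28728758]), 'tool_rot': array([-1.55508469,  0.26041026, -0.26032859]), 'force': array([ 0.23389739, -0.4558481 , -0.04346111]), 'moment': array([-0.0251149 , -0.058144  ,  0.01272654]), 'grip_width': 1.0029063814466124}
```

View pics/s0.png

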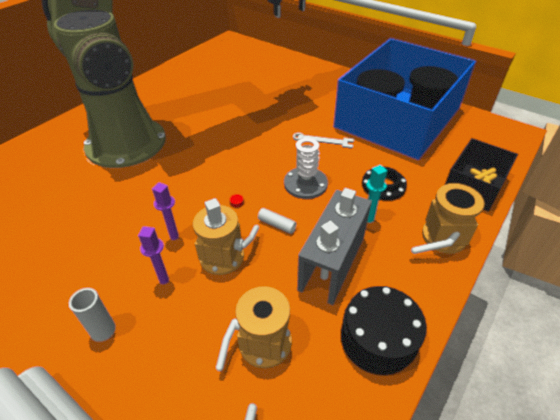

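View pics/t0.png

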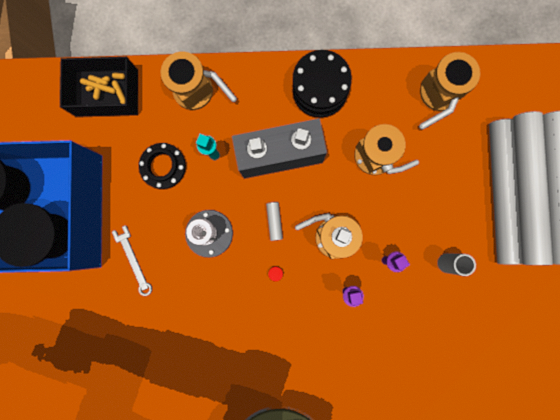

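In the pictures, these could be taken for the valve's stem:
- steel stem in the valve: scene (212,213), top (237,341)
- rack stems: scene (238,330) and (200,347), top (147,257) and (138,301)
- purple stems: scene (195,163) and (240,150), top (262,397) and (296,353)
- turquoise stem: scene (180,376), top (145,205)

My choice is the steel stem at scene (212,213), which I'll check in a close crop.

```bash
python3 - <<'E'
from h import *
s=cv2.imread('pics/s0.png');t=cv2.imread('pics/t0.png')
def crop(im,r0,c0,h=60,k=6): return cv2.resize(im[r0:r0+h//1,c0:c0+65],None,fx=k,fy=5,interpolation=cv2.INTER_CUBIC)
cv2.imwrite('pics/c1.png',np.vstack([np.hstack([crop(s,190,185),crop(s,138,275)]),np.hstack([crop(t,207,310),crop(t,205,175)])]))
for c in('scene','top'):
    r.capture(c)
    for n in['stem_b','valve_mouth','ring1','gauge']:
        print(c,n,[(np.round(d['at'],1).tolist(),d['pixels'].sum(),round(d['score'],2)) for d in r.outline_of(c,n)])
E
```

```text
scene stem_b [([204.8, 166.5], np.int64(710), 0.93), ([207.6, 344.2], np.int64(410), 0.91), ([239.0, 327.3], np.int64(573), 0.85), ([249.6, 151.6], np.int64(832), 0.76), ([186.8, 377.3], np.int64(640), 0.69), ([214.9, 214.2], np.int64(470), 0.68)]
scene valve_mouth [([241.0, 217.5], np.int64(2649), 0.76), ([140.1, 337.7], np.int64(250), 0.18)]
scene ring1 [([155.7, 309.8], np.int64(830), 0.58), ([242.2, 325.9], np.int64(605), 0.55), ([203.7, 241.6], np.int64(171), 0.32)]
scene gauge [([176.3, 305.2], np.int64(1684), 0.57)]
top stem_b [([298.1, 351.4], np.int64(351), 0.83), ([237.8, 339.1], np.int64(305), 0.78), ([147.1, 253.8], np.int64(288), 0.71), ([260.9, 397.5], np.int64(391), 0.7), ([148.8, 207.9], np.int64(387), 0.58), ([138.6, 297.9], np.int64(327), 0.56), ([175.7, 165.2], np.int64(1335), 0.3)]
top valve_mouth [([231.1, 330.5], np.int64(1452), 0.55)]
top ring1 [([230.6, 197.9], np.int64(614), 0.98), ([233.5, 330.3], np.int64(1523), 0.57)]
top gauge [([231.9, 208.6], np.int64(1773), 0.68)]
```

View pics/c1.png

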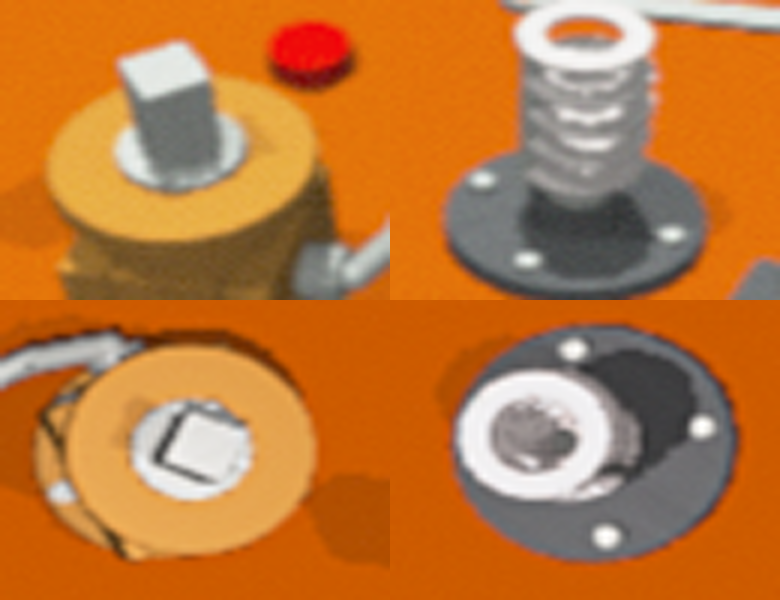

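The crop confirms it: a steel square head in the open bronze valve, with the gauge ring white and clear. Next I'll measure both more finely.

```bash
python3 - <<'E'
from h import *
from scipy.optimize import least_squares
s=cv2.imread('pics/s0.png');t=cv2.imread('pics/t0.png')
def blob(im,seed,th,holes=True):
    h=im.min(axis=2); m=(h>th).astype(np.uint8)
    n,l,st,ce=cv2.connectedComponentsWithStats(m,connectivity=4)
    k=l[seed]; cs,_=cv2.findContours((l==k).astype(np.uint8),cv2.RETR_EXTERNAL,cv2.CHAIN_APPROX_NONE)
    return k and max(cs,key=cv2.contourArea),st[k][:5]
for nm,c,im,seed,z in[('head','scene',s,(204,212),169),('head','top',t,(238,345),169)]:
    for th in(165,185,200):
        ct,st=blob(im,seed,th)
        if isinstance(ct,int): print(nm,c,th,'none',im[seed]);continue
        rc=cv2.minAreaRect(ct);bx=cv2.boxPoints(rc)
        W=np.array([onz(c,(p[1],p[0]),z) for p in bx]);M=cv2.moments(ct)
        cc=onz(c,(M['m01']/M['m00'],M['m10']/M['m00']),z)
        e=W[1]-W[0];print(nm,c,th,st,cc.round(1),'yaw',np.degrees(np.arctan2(e[1],e[0])).round(1)%90,[np.linalg.norm(W[i+1]-W[i]).round(1) for i in range(2)])
for c,im,seed in[('scene',s,(149,300)),('top',t,(232,190))]:
    for th in(150,180,200):
        ct,st=blob(im,seed,th)
        if isinstance(ct,int): print('ring',c,th,im[seed]);continue
        # hull fitted as circle on z=130
        P=np.array([onz(c,(p[0][1],p[0][0]),130)[:2] for p in cv2.convexHull(ct)])
        f=least_squares(lambda q:np.hypot(*(P-q[:2]).T)-q[2],[*P.mean(0),28],loss='soft_l1').x
        print('ring',c,th,st,f.round(1))
# flange circle of valve (bronze) z=120
for c,im in(('scene',s),('top',t)):
    hsv=cv2.cvtColor(im,cv2.COLOR_BGR2HSV); p={'scene':(225,200),'top':(220,340)}[c]; print(c,hsv[p],hsv[300,60])
# manual points
print(onz('scene',(203.5,211.5),169),onz('top',(236.7,344.2),169))
print('ring',onz('scene',(144.8,307.4),130),onz('top',(231.8,198.5),130))
E
```

```text
head scene 165 [205 199  15  11 103] [ 520.5 -148.9  169. ] yaw 65.6 [np.float64(24.6), np.float64(23.8)]
head scene 185 [205 199  14  10  92] [ 520.5 -148.5  169. ] yaw 65.6 [np.float64(23.4), np.float64(22.5)]
head scene 200 [206 199  13  10  85] [ 520.1 -148.6  169. ] yaw 67.3 [np.float64(22.1), np.float64(21.1)]
head top 165 [332 227  20  20 245] [ 515.9 -144.8  169. ] yaw 61.9 [np.float64(35.4), np.float64(40.6)]
head top 185 [332 228  20  19 214] [ 515.7 -145.3  169. ] yaw 61.8 [np.float64(33.5), np.float64(38.8)]
head top 200 [333 229  18  18 189] [ 515.2 -146.   169. ] yaw 88.3 [np.float64(35.3), np.float64(35.3)]
ring scene 150 [293 133  61  31 573] [565.2 185.   76.4]
ring scene 180 [296 134  57  21 384] [567.5 190.1  67.6]
ring scene 200 [296 135  57  17 332] [565.2 195.4  67.6]
ring top 150 [186 219  27  26 430] [535.3 160.1  28.9]
ring top 180 [187 219  25  26 373] [535.2 160.5  28.1]
ring top 200 [187 220  25  25 317] [535.8 161.4  26.8]
scene [ 19 179 232] [ 14 244 224]
top [ 16 168 228] [ 13 255 205]
[ 519.42814581 -148.71801237  169.        ] [ 517.36067684 -149.5414391   169.        ]
ring [539.24676795 161.04311073 130.        ] [535.49342408 161.77062994 130.        ]
```

```bash
cat >> h.py <<'E'
from scipy.spatial.transform import Rotation as R
def go(x,y,z,yaw=None,v=True):
    s=r.sense();M=R.from_rotvec(s['tool_rot']).as_matrix()
    d=M.T@(np.array([x,y,z])-s['position'])/40
    print('t',round(s['time'],2),'pos',s['position'].round(1),'jawyaw',np.degrees(np.arctan2(M[1,2],M[0,2])).round(2),'F',s['force'].round(1),'M',s['moment'].round(2),'g',round(s['grip_width'],3))
    print('units x,y,z:',d.round(3),'tilt y-axis',M[:,1].round(4),'xaxis',M[:,0].round(3))
    if yaw is not None:
        a=np.degrees(np.arctan2(M[1,2],M[0,2])); t=(yaw-a+90)%180-90
        print('turn deg about world z',round(t,2),'-> tool-y units',round(-t/6,3),' j6',s['joint_pos'][5].round(2))
E
python3 -c "
from h import *
go(518.5,-149,280,66);go(518.5,-149,280,-24)"
```

```text
t 1.0 pos [195.5 567.3 231.3] jawyaw 70.99 F [-0.4  0.9  0.6] M [-0.03 -0.03  0.03] g 1.002
units x,y,z: [ 13.468  -1.217 -14.299] tilt y-axis [ 0. -0. -1.] xaxis [ 0.945 -0.326  0.   ]
turn deg about world z -4.99 -> tool-y units 0.832  j6 1.57
t 1.0 pos [195.5 567.3 231.3] jawyaw 70.99 F [-0.4  0.9  0.6] M [-0.03 -0.03  0.03] g 1.002
units x,y,z: [ 13.468  -1.217 -14.299] tilt y-axis [ 0. -0. -1.] xaxis [ 0.945 -0.326  0.   ]
turn deg about world z 85.01 -> tool-y units -14.168  j6 1.57
```

```bash
python3 -m creep '[1,-0.1,0,0.64,-1, 1,-0.1,0,0.64,-1, 1,-0.1,0,0.64,-1, 1,-0.1,0,0.64,-1, 1,-0.1,0,0.64,-1, 1,-0.1,0,0.64,-1, 1,-0.1,0,0.64,-1, 1,-0.1,0,0.64,-1, 1,-0.1,0,0.64,-1, 1,-0.1,0,0.64,-1, 1,-0.1,0,0.64,-1, 1,-0.1,0,0.64,-1]' 60
python3 -m creep '[1,0,-0.1,0.64,-1, 1,0,-0.1,0.64,-1, 1,0,-0.1,0.64,-1, 1,0,-0.1,0.64,-1, 1,0,-0.1,0.64,-1, 1,0,-0.1,0.64,-1, 1,0,-0.1,0.64,-1, 1,0,-0.1,0.64,-1]'
python3 -c "
from h import *
go(518.5,-149,260,-24)"
```

```text
time: 2.0
position: [558.4, 260.3, 277.9]
tool_rot: [-1.375, 0.901, -0.897]
force: [0.5, 1.1, -0.6]
grip_width: 1.001
time: 2.67
position: [584.9, -67.7, 276.8]
tool_rot: [-1.128, 1.318, -1.318]
force: [0.6, -0.6, -0.1]
grip_width: 1.001
t 2.67 pos [584.9 -67.7 276.8] jawyaw -8.63 F [ 0.6 -0.6 -0.1] M [-0.03 -0.03  0.02] g 1.001
units x,y,z: [ 2.26   0.405 -1.338] tilt y-axis [ 0.0046  0.0039 -1.    ] xaxis [-0.15  -0.989 -0.005]
turn deg about world z -15.37 -> tool-y units 2.561  j6 1.6
```

```bash
python3 -m creep '[0.75,0.13,-0.44,0,-1, 0.75,0.13,-0.44,0,-1, 0.75,0.13,-0.44,0,-1, 0,0,0,0.85,-1, 0,0,0,0.85,-1, 0,0,0,0.85,-1, 0,0,0,0,-1, 0,0,0,0,-1]'
python3 -c "
from h import *
snap('scene','s1.png');snap('top','t1.png')
go(518.5,-149,200,-24)"
```

```text
time: 3.33
position: [512.6, -163.1, 259.8]
tool_rot: [-0.96, 1.526, -1.53]
force: [0.7, -0.3, 0.5]
grip_width: 0.998
t 3.43 pos [ 512.9 -162.8  259.8] jawyaw -25.49 F [-0.3 -0.6  1. ] M [ 0.02  0.03 -0.01] g 1.004
units x,y,z: [-0.368  1.497 -0.029] tilt y-axis [ 5.2e-03  1.0e-04 -1.0e+00] xaxis [-0.43  -0.903 -0.002]
turn deg about world z 1.49 -> tool-y units -0.249  j6 1.71
```

```bash
python3 -m creep '[-0.37,0.5,-0.03,-0.25,-1, 0,0.5,0,0,-1, 0,0.5,0,0,-1, 0,0,0,0,-1]'
python3 -c "
from h import *
snap('scene','s1.png');snap('top','t1.png')
go(518.7,-149,132,-24)
a=cv2.imread('pics/s1.png');b=cv2.imread('pics/t1.png')
cv2.imwrite('pics/c2.png',np.hstack([cv2.resize(a[140:260,160:280],None,fx=3.3,fy=4),cv2.resize(b[180:300,280:400],None,fx=3.3,fy=4)]))"
```

```text
time: 3.77
position: [521.3, -147.7, 199.8]
tool_rot: [-0.979, 1.496, -1.507]
force: [-1.1, 0.4, -1.0]
grip_width: 1.002
t 3.87 pos [ 522.8 -148.5  203.2] jawyaw -23.47 F [-0.1 -0.   0.2] M [-0.03  0.03  0.06] g 1.001
units x,y,z: [ 0.06   1.779 -0.114] tilt y-axis [ 0.014  -0.0023 -0.9999] xaxis [-0.398 -0.917 -0.003]
turn deg about world z -0.53 -> tool-y units 0.088  j6 1.7
```

View pics/c2.png

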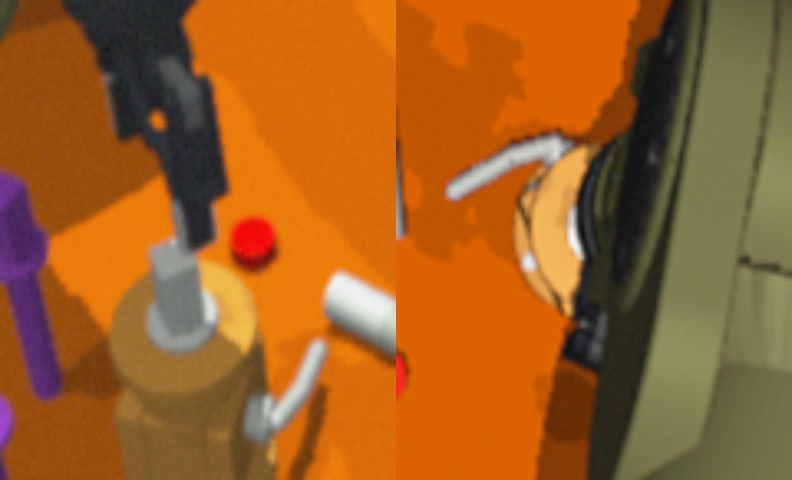

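```bash
python3 -c "
from h import *
go(518.7,-149,160,-24)
for p in[(522.8,-148.5,203),(562,-166,207),(483,-131,207),(518.7,-149,169)]:
  q=proj('scene',np.array(p));print(p,q.round(1),'crop',((q[1]-160)*3.3).round(),((q[0]-140)*4).round())
for d in r.outline_of('scene','stem_b')[:7]: print(d['at'],d['score'])
"
```

```text
t 3.87 pos [ 522.8 -148.5  203.2] jawyaw -23.47 F [-0.1 -0.   0.2] M [-0.03  0.03  0.06] g 1.001
units x,y,z: [ 0.057  1.079 -0.104] tilt y-axis [ 0.014  -0.0023 -0.9999] xaxis [-0.398 -0.917 -0.003]
turn deg about world z -0.53 -> tool-y units 0.088  j6 1.7
(522.8, -148.5, 203) [191.5 210.6] crop 167.0 206.0
(562, -166, 207) [204.  219.5] crop 196.0 256.0
(483, -131, 207) [176.7 201.5] crop 137.0 147.0
(518.7, -149, 169) [203.4 211.1] crop 169.0 254.0
[202.1, 164.7] 0.9
[239.8, 327.4] 0.85
[206.4, 345.1] 0.77
[250.6, 152.7] 0.64
[217.2, 212.2] 0.61
[186.6, 373.8] 0.57
```

```bash
python3 -m creep '[0.06,0.2,-0.1,0.09,-1, 0,0.25,0,0,-1, 0,0.25,0,0,-1, 0,0.25,0,0,-1, 0,0.25,0,0,-1, 0,0.25,0,0,-1, 0,0.15,0,0,-1, 0,0.1,0,0,-1, 0,0,0,0,-1]'
python3 -c "
from h import *
go(518.7,-149,133,-24)"
```

```text
time: 4.67
position: [521.7, -150.7, 132.5]
tool_rot: [-0.965, 1.494, -1.521]
force: [-0.3, -0.2, 0.4]
grip_width: 1.004
t 4.67 pos [ 521.7 -150.7  132.5] jawyaw -24.07 F [-0.3 -0.2  0.4] M [0.03 0.03 0.02] g 1.004
units x,y,z: [-0.009 -0.015 -0.085] tilt y-axis [ 0.0206 -0.0044 -0.9998] xaxis [-0.408 -0.913 -0.004]
turn deg about world z 0.07 -> tool-y units -0.011  j6 1.71
```

```bash
python3 -m creep '[-0.01,0,-0.08,0,-1, 0,0,0,0,0, 0,0,0,0,0.5, 0,0,0,0,1, 0,0,0,0,1, 0,0,0,0,1, 0,0,0,0,1, 0,0,0,0,1]' 80
python3 -c "
from h import *
go(518.7,-149,133,-24)"
```

```text
time: 5.33
position: [519.8, -149.1, 134.1]
tool_rot: [-0.963, 1.492, -1.522]
force: [0.7, -0.2, -3.5]
grip_width: 0.273
t 5.33 pos [ 519.8 -149.1  134.1] jawyaw -24.06 F [ 0.7 -0.2 -3.5] M [-0.02  0.03 -0.03] g 0.273
units x,y,z: [ 0.009  0.027 -0.027] tilt y-axis [ 0.0231 -0.0051 -0.9997] xaxis [-0.408 -0.913 -0.005]
turn deg about world z 0.06 -> tool-y units -0.01  j6 1.71
```

```bash
python3 -m creep '[0,-0.2,0,0,1, 0,-0.3,0,0,1, 0,-0.3,0,0,1, 0,-0.3,0,0,1, 0,-0.3,0,0,1, 0,-0.3,0,0,1, 0,-0.3,0,0,1, 0,-0.3,0,0,1, 0,-0.3,0,0,1, 0,-0.3,0,0,1, 0,-0.3,0,0,1, 0,0,0,0,1]'
python3 -c "
from h import *
go(518.7,-149,300,-24)"
```

```text
time: 6.33
position: [513.9, -147.2, 264.5]
tool_rot: [-0.969, 1.501, -1.516]
force: [1.5, -0.4, -4.4]
grip_width: 0.268
t 6.33 pos [ 513.9 -147.2  264.5] jawyaw -24.05 F [ 1.5 -0.4 -4.4] M [-0.05 -0.05 -0.03] g 0.268
units x,y,z: [-0.013 -0.885  0.139] tilt y-axis [ 0.0134 -0.001  -0.9999] xaxis [-0.407 -0.913 -0.005]
turn deg about world z 0.05 -> tool-y units -0.008  j6 1.71
```

```bash
python3 -m creep '[0,-0.5,0,0,1, 0,-0.5,0,0,1, -0.4,0,0,-0.3,1, -0.7,0,0,-0.5,1, -0.7,0,0,-0.5,1, -0.7,0,0,-0.5,1, -0.7,0,0,-0.5,1, -0.7,0,0,-0.5,1, -0.7,0,0,-0.5,1, -0.7,0,0,-0.5,1, -0.4,0,0,-0.3,1, 0,0,0,0,1]'
python3 -c "
from h import *
go(537,161,300,9)"
```

```text
time: 7.33
position: [559.8, 81.8, 295.3]
tool_rot: [-1.225, 1.194, -1.189]
force: [0.5, -2.2, -5.1]
grip_width: 0.267
t 7.33 pos [559.8  81.8 295.3] jawyaw 1.45 F [ 0.5 -2.2 -5.1] M [-0.21  0.   -0.02] g 0.267
units x,y,z: [-1.994 -0.115 -0.52 ] tilt y-axis [-5.e-03 -7.e-04 -1.e+00] xaxis [ 0.025 -1.     0.001]
turn deg about world z 7.55 -> tool-y units -1.259  j6 1.69
```

```bash
python3 -m creep '[-0.5,0,-0.1,-0.3,1, -0.5,0,-0.13,-0.3,1, -0.5,0,-0.13,-0.3,1, -0.4,0,-0.13,-0.3,1, 0,0,0,0,1, 0,0,0,0,1]'
python3 -c "
from h import *
go(537,161,290)
s=snap('scene','s2.png')
cv2.imwrite('pics/c3.png',cv2.resize(s[40:190,240:390],None,fx=4,fy=4,interpolation=cv2.INTER_CUBIC))"
```

```text
time: 7.83
position: [531.1, 156.7, 289.0]
tool_rot: [-1.293, 1.103, -1.091]
force: [0.7, -0.9, -4.9]
grip_width: 0.269
t 7.83 pos [531.1 156.7 289. ] jawyaw 8.86 F [ 0.7 -0.9 -4.9] M [-0.06 -0.11 -0.02] g 0.269
units x,y,z: [-0.083 -0.028  0.162] tilt y-axis [-0.0149 -0.0061 -0.9999] xaxis [ 0.154 -0.988  0.004]
```

View pics/c3.png

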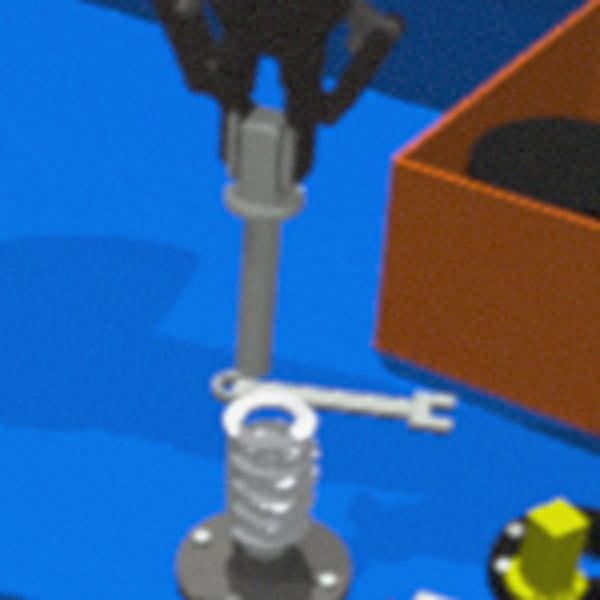

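The stem hangs upright over the gauge: collar at crop (264,197), foot at (253,375), top ring at (268,415). I'll measure the shank width and axis, and the ring.

```bash
python3 - <<'E'
from h import *
im=cv2.imread('pics/s2.png');f=im.astype(float);sat=f[:,:,2]-f[:,:,0]  # R-B: orange large
def prof(row):
    # sub-pixel edges between bg (orange) and gray
    a=sat[row,290:322]; bg=np.median(np.r_[a[:5],a[-5:]]);lo=a[8:22].min();h=(bg+lo)/2
    ix=np.where(a<h)[0];
    l,rr=ix[0],ix[-1]
    L=l-(h-a[l])/(a[l-1]-a[l]); Rr=rr+(h-a[rr])/(a[rr+1]-a[rr]); return 290+L,290+Rr
s=r.sense();M=R.from_rotvec(s['tool_rot']).as_matrix();ax=M[:,1];T=s['position']
i=r.camera_info('scene');V=np.array(i['view'])
for row in range(98,131,4):
    L,Rr=prof(row);c=(L+Rr)/2
    # find axis point projecting to this row
    ts=np.linspace(0,130,1301);P=[T+ax*t for t in ts];q=[proj('scene',p)[0] for p in P];k=int(np.argmin(abs(np.array(q)-row)))
    dep=-(V@np.append(P[k],1))[2];pc=proj('scene',P[k])[1]
    print(row,'diam',round((Rr-L)*dep/i['fx'],1),'col',round(c,2),'pred',round(pc,2),'t',ts[k].round(0))
foot=T+ax*124.3
print('foot pred',foot.round(1),proj('scene',foot).round(1))
# ring1 outer ellipse model fit: white mask edges above bore
w=im.min(axis=2); 
for q in [(537,161),(535.3,160.5),(539,161)]:
    th=np.linspace(0,2*np.pi,73)
    E=np.array([proj('scene',(q[0]+28*np.cos(t),q[1]+28*np.sin(t),130)) for t in th]);print(q,'row',E[:,0].min().round(1),E[:,0].max().round(1),'col',E[:,1].min().round(1),E[:,1].max().round(1))
for row in(141,143,145): print(row,'|',w[row,290:326].tolist())
for col in(303,307,311): print(col,'|',w[130:162,col].tolist())
E
```

```text
98 diam 20.5 col 304.97 pred 305.14 t 32.0
102 diam 20.8 col 304.77 pred 304.92 t 42.0Traceback (most recent call last):
  File "<stdin>", line 14, in <module>
  File "h.py", line 8, in proj
    i=r.camera_info(c);V=np.array(i['view']);q=V@np.append(p,1)
ValueError: time passes only in moves, steps and waits
```

```bash
python3 - <<'E'
s=open('h.py').read()
s=s.replace("def snap","_C={}\ndef info(c):\n    if c not in _C:_C[c]=r.camera_info(c)\n    return _C[c]\ndef snap",1).replace("i=r.camera_info(c);V","i=info(c);V")
open('h.py','w').write(s)
E
python3 - <<'E'
from h import *
im=cv2.imread('pics/s2.png');w=im.min(axis=2)
s=r.sense();M=R.from_rotvec(s['tool_rot']).as_matrix();ax=M[:,1];T=s['position']
foot=T+ax*124.3
print(T,ax,'foot pred',foot.round(1),proj('scene',foot).round(1))
for q in [(537,161),(535.3,160.5),(539,161)]:
    E=np.array([proj('scene',(q[0]+28*np.cos(t),q[1]+28*np.sin(t),130)) for t in np.linspace(0,6.283,73)]);print(q,'row',E[:,0].min().round(1),E[:,0].max().round(1),'col',E[:,1].min().round(1),E[:,1].max().round(1))
for row in(141,143,145): print(row,'|',w[row,290:326].tolist())
for col in(303,307,311): print(col,'|',w[132:160,col].tolist())
f=im.astype(float);print('foot col',(f[:,:,2]-f[:,:,0])[126:142,303].astype(int).tolist())
E
```

```text
[530.99454044 156.66033506 288.91465665] [-0.01534111 -0.00567398 -0.99986622] foot pred [529.1 156.  164.6] [132.6 303.2]
(537, 161) row 137.6 151.6 col 295.1 318.2
(535.3, 160.5) row 137.5 151.5 col 294.4 317.5
(539, 161) row 137.9 151.9 col 295.8 318.9
141 | [10, 10, 10, 8, 3, 40, 95, 179, 231, 242, 244, 240, 227, 207, 180, 157, 149, 153, 152, 157, 172, 199, 219, 229, 230, 226, 208, 158, 132, 121, 125, 133, 133, 142, 153, 160]
143 | [10, 10, 10, 8, 1, 95, 194, 239, 244, 243, 231, 168, 95, 41, 27, 0, 0, 0, 0, 18, 32, 57, 102, 169, 217, 232, 237, 229, 165, 81, 13, 3, 28, 29, 35, 51]
145 | [10, 10, 10, 8, 0, 114, 213, 242, 240, 221, 155, 95, 78, 98, 103, 103, 107, 106, 113, 124, 119, 97, 91, 145, 221, 241, 244, 244, 211, 121, 46, 6, 9, 10, 10, 9]
303 | [113, 112, 126, 169, 193, 213, 227, 242, 240, 207, 122, 41, 46, 98, 127, 154, 177, 171, 166, 161, 159, 138, 126, 137, 145, 160, 150, 130]
307 | [63, 49, 37, 124, 204, 224, 239, 242, 232, 153, 58, 0, 55, 106, 133, 151, 167, 169, 164, 158, 144, 139, 142, 138, 137, 153, 162, 149]
311 | [10, 8, 8, 81, 156, 208, 229, 239, 231, 199, 130, 57, 42, 97, 127, 141, 152, 160, 165, 161, 157, 148, 147, 137, 130, 139, 159, 189]
foot col [-2, 4, -1, 2, 1, 1, 0, 3, 17, 17, 4, 2, 4, 3, 2, 10]
```

```bash
python3 - <<'E'
from h import *
im=cv2.imread('pics/s0.png').astype(float)
sat=im[:,:,2]-im[:,:,0]
i=info('scene');V=np.array(i['view']);right=V[0,:3];print('right',right.round(3))
C=np.array([538,161.5])
for k in range(5):
    p=proj('scene',(*C,127.5-20*k));dep=-(V@np.array([*C,127.5-20*k,1]))[2]
    out=[]
    for rr in range(int(p[0])-2,int(p[0])+4):
        a=sat[rr,285:332];bg=np.median(np.r_[a[:4]]);bg2=np.median(a[-4:])
        m=np.where(a<bg/2+15)[0];l=m[0];L=l-(bg/2+15-a[l])/(a[l-1]-a[l]);q=m[-1];h2=bg/2+15;Q=q+(h2-a[q])/(a[min(q+1,46)]-a[q]+1e-9)
        out.append((rr,round(285+L,1),round(285+Q,1)))
    print(k+1,p.round(1),'halfw px',round(28*i['fx']/dep,1),out)
g=cv2.resize(cv2.imread('pics/s0.png')[132:182,285:332],None,fx=12,fy=12,interpolation=cv2.INTER_CUBIC);cv2.imwrite('pics/c4.png',g)
E
```

```text
right [ 0.805  0.594 -0.01 ]
1 [145.4 307. ] halfw px 11.5 [(143, np.float64(295.1), np.float64(51000000331.0)), (144, np.float64(294.9), np.float64(319.1)), (145, np.float64(294.9), np.float64(319.2)), (146, np.float64(295.2), np.float64(319.0)), (147, np.float64(295.5), np.float64(318.7)), (148, np.float64(295.8), np.float64(318.3))]
2 [151.9 306.7] halfw px 11.3 [(149, np.float64(296.0), np.float64(318.2)), (150, np.float64(296.1), np.float64(318.7)), (151, np.float64(296.1), np.float64(319.0)), (152, np.float64(296.0), np.float64(319.3)), (153, np.float64(296.0), np.float64(319.5)), (154, np.float64(296.0), np.float64(319.0))]
3 [158.2 306.4] halfw px 11.2 [(156, np.float64(295.8), np.float64(318.8)), (157, np.float64(295.8), np.float64(319.2)), (158, np.float64(295.8), np.float64(319.2)), (159, np.float64(295.8), np.float64(318.9)), (160, np.float64(295.8), np.float64(318.7)), (161, np.float64(295.8), np.float64(318.3))]
4 [164.4 306.2] halfw px 11.0 [(162, np.float64(295.8), np.float64(318.1)), (163, np.float64(295.8), np.float64(318.2)), (164, np.float64(295.8), np.float64(318.3)), (165, np.float64(295.8), np.float64(318.2)), (166, np.float64(295.8), np.float64(317.9)), (167, np.float64(295.5), np.float64(317.4))]
5 [170.4 305.9] halfw px 10.9 [(168, np.float64(293.7), np.float64(317.2)), (169, np.float64(291.6), np.float64(317.8)), (170, np.float64(289.8), np.float64(319.5)), (171, np.float64(288.6), np.float64(321.2)), (172, np.float64(287.5), np.float64(322.1)), (173, np.float64(287.0), np.float64(322.8))]
```

View pics/c4.png

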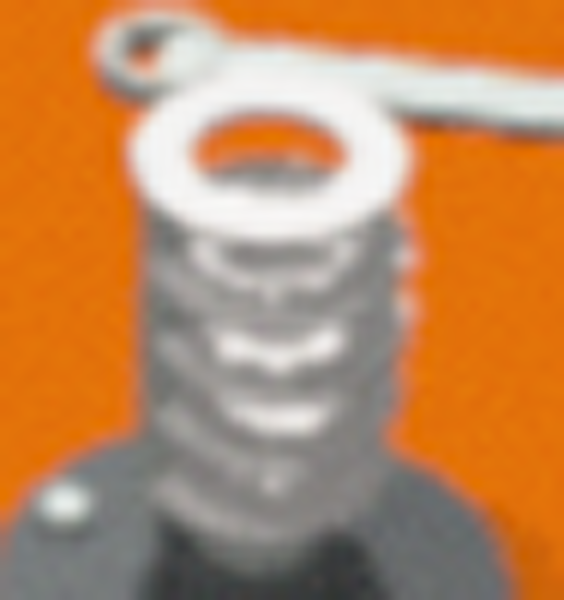

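```bash
python3 -m creep '[-0.13,0.1,0.29,0,1, 0,0.15,0,0,1, 0,0.15,0,0,1, 0,0.15,0,0,1, 0,0.1,0,0,1, 0,0,0,0,1]'
cat >> h.py <<'E'
def ft(x=540,y=163,z=None):
    s=r.sense();M=R.from_rotvec(s['tool_rot']).as_matrix();f=s['position']+M[:,1]*124
    z=f[2] if z is None else z
    print('t',round(s['time'],2),'foot',f.round(1),'tilt',M[:2,1].round(4),'F',s['force'].round(1),'M',s['moment'].round(2),'g',round(s['grip_width'],3),'-> units',(M.T@(np.array([x,y,z])-f)/40).round(3), 'xax',M[:2,0].round(2),'zax',M[:2,2].round(2))
E
python3 -c "
from h import *
ft(540,163,132)"
```

```text
time: 8.38
position: [543.2, 159.8, 258.5]
tool_rot: [-1.293, 1.109, -1.096]
force: [-0.4, 0.1, -5.6]
grip_width: 0.27
t 8.38 foot [541.1 158.8 134.6] tilt [-0.017  -0.0078] F [-0.4  0.1 -5.6] M [-0.04 -0.05  0.01] g 0.27 -> units [-0.108  0.064 -0.011] xax [ 0.15 -0.99] zax [0.99 0.15]
```

```bash
python3 -m creep '[-0.1,0,0,0,1, 0,0,0,0,1, 0,0.1,0,0,1, 0,0.1,0,0,1, 0,0.1,0,0,1,0,0.1,0,0,1, 0,0,0,0,1]'
python3 -c "
from h import *
ft(540,163,115)"
```

```text
time: 8.97
position: [542.1, 163.7, 241.3]
tool_rot: [-1.292, 1.109, -1.097]
force: [-0.6, -1.3, -5.6]
grip_width: 0.271
t 8.97 foot [540.1 162.7 117.3] tilt [-0.0164 -0.0077] F [-0.6 -1.3 -5.6] M [ 0.02 -0.01  0.02] g 0.271 -> units [-0.008  0.058 -0.001] xax [ 0.15 -0.99] zax [0.99 0.15]
```

```bash
python3 -m creep '[0,0.1,0,0,1, 0,0.1,0,0,1, 0,0.1,0,0,1, 0,0.1,0,0,1, 0,0.1,0,0,1, 0,0,0,0,1]'
python3 -c "
from h import *
ft(540,163,92)"
```

```text
time: 9.47
position: [541.6, 163.5, 218.9]
tool_rot: [-1.293, 1.109, -1.097]
force: [0.4, -0.5, -5.2]
grip_width: 0.275
t 9.47 foot [539.5 162.5  94.9] tilt [-0.0168 -0.0078] F [ 0.4 -0.5 -5.2] M [-0.01 -0.04  0.03] g 0.275 -> units [-0.012  0.072  0.015] xax [ 0.15 -0.99] zax [0.99 0.15]
```

```bash
python3 -m creep '[-0.01,0.05,0.01,0,1, 0,0.05,0,0,1, 0,0.04,0,0,1, 0,0.03,0,0,1]'
python3 -c "
from h import *
ft(540,163,88)"
```

```text
time: 9.8
position: [542.2, 164.0, 211.7]
tool_rot: [-1.292, 1.109, -1.097]
force: [0.1, 0.3, -4.9]
grip_width: 0.27
t 9.8 foot [540.2 163.   87.7] tilt [-0.016  -0.0076] F [ 0.1  0.3 -4.9] M [ 0.08 -0.21  0.  ] g 0.27 -> units [ 0.    -0.007 -0.006] xax [ 0.15 -0.99] zax [0.99 0.15]
```

```bash
python3 -m creep '[0,0.04,0,0,1, 0,0.04,0,0,1]'
python3 -c "
from h import *
ft(540,163,88)"
```

```text
time: 9.97
position: [542.5, 164.1, 208.5]
tool_rot: [-1.291, 1.109, -1.097]
force: [-0.1, 0.1, -4.0]
grip_width: 0.269
t 9.97 foot [540.6 163.2  84.5] tilt [-0.0153 -0.0073] F [-0.1  0.1 -4. ] M [ 0.06 -0.03 -0.  ] g 0.269 -> units [ 0.003 -0.086 -0.016] xax [ 0.15 -0.99] zax [0.99 0.15]
```

```bash
python3 -m creep '[0,0.05,0,0,1, 0,0.05,0,0,1, 0,0.05,0,0,1, 0,0.04,0,0,1]'
python3 -c "
from h import *
ft(540,163,72)"
```

```text
time: 10.3
position: [542.3, 164.0, 200.2]
tool_rot: [-1.291, 1.109, -1.097]
force: [0.4, 0.5, -4.8]
grip_width: 0.274
t 10.3 foot [540.4 163.   76.2] tilt [-0.0153 -0.0074] F [ 0.4  0.5 -4.8] M [ 0.02 -0.05  0.  ] g 0.274 -> units [-0.001  0.105 -0.008] xax [ 0.15 -0.99] zax [0.99 0.15]
```

```bash
python3 -m creep '[0,0.05,0,0,1, 0,0.05,0,0,1, 0,0.03,0,0,1, 0,0.03,0,0,1]'
python3 -c "
from h import *
ft(540,163,69)"
```

```text
time: 10.63
position: [542.2, 164.0, 193.3]
tool_rot: [-1.291, 1.109, -1.097]
force: [-1.6, -0.2, 2.9]
grip_width: 0.268
t 10.63 foot [540.3 163.1  69.4] tilt [-0.0151 -0.0072] F [-1.6 -0.2  2.9] M [-0.12  0.54 -0.03] g 0.268 -> units [ 0.001  0.009 -0.008] xax [ 0.15 -0.99] zax [0.99 0.15]
```

```bash
python3 -m creep '[0,0.03,0,0,1, 0,0.03,0,0,1]'
python3 -c "
from h import *
ft(540,163,65)"
```

```text
time: 10.8
position: [542.2, 164.0, 192.4]
tool_rot: [-1.29, 1.108, -1.098]
force: [-2.8, -0.4, 4.2]
grip_width: 0.266
t 10.8 foot [540.5 163.2  68.4] tilt [-0.0141 -0.0069] F [-2.8 -0.4  4.2] M [-0.34  0.94 -0.03] g 0.266 -> units [ 0.002  0.085 -0.012] xax [ 0.15 -0.99] zax [0.99 0.15]
```

```bash
python3 -m creep '[0,0.06,0,0,1, 0,0.06,0,0,1]'
python3 -c "
from h import *
ft(540,163,65)"
```

```text
time: 10.97
position: [542.1, 164.0, 189.2]
tool_rot: [-1.289, 1.107, -1.098]
force: [-2.7, -1.4, 7.6]
grip_width: 0.27
t 10.97 foot [540.5 163.2  65.2] tilt [-0.0129 -0.0064] F [-2.7 -1.4  7.6] M [-0.34  1.15 -0.02] g 0.27 -> units [ 0.004  0.005 -0.014] xax [ 0.15 -0.99] zax [0.99 0.15]
```

```bash
python3 -m creep '[0,0.03,0,0,1, 0,0.03,0,0,1, 0,0.03,0,0,1]'
python3 -c "
from h import *
ft(540,163,65)"
```

```text
time: 11.22
position: [542.0, 164.0, 188.1]
tool_rot: [-1.287, 1.106, -1.098]
force: [-3.4, -2.0, 8.8]
grip_width: 0.272
t 11.22 foot [540.6 163.3  64.1] tilt [-0.0111 -0.0059] F [-3.4 -2.   8.8] M [-0.41  1.26 -0.02] g 0.272 -> units [ 0.005 -0.021 -0.016] xax [ 0.15 -0.99] zax [0.99 0.15]
```

```bash
python3 -m creep '[0,0.015,0,0,1, 0,0.015,0,0,1, 0,0.015,0,0,1, 0,0.015,0,0,1, 0,0.015,0,0,1, 0,0.015,0,0,1]'
python3 -c "
from h import *
ft(540,163,65);snap('scene','s3.png')"
```

```text
time: 11.72
position: [541.5, 163.9, 190.0]
tool_rot: [-1.284, 1.104, -1.1]
force: [-3.2, -1.1, 6.4]
grip_width: 0.271
t 11.72 foot [540.6 163.2  66. ] tilt [-0.0075 -0.0049] F [-3.2 -1.1  6.4] M [-0.36  1.12 -0.02] g 0.271 -> units [ 0.004  0.026 -0.015] xax [ 0.15 -0.99] zax [0.99 0.15]
```

```bash
python3 -m creep '[0,-0.03,0,0,1, 0,-0.03,0,0,1, 0,-0.02,-0.01,0,1, 0,0,0,0,1]'
python3 -c "
from h import *
ft(540,163,69.8)"
```

```text
time: 12.1
position: [541.3, 163.8, 193.8]
tool_rot: [-1.283, 1.103, -1.1]
force: [-0.3, 0.2, -2.3]
grip_width: 0.271
t 12.1 foot [540.5 163.2  69.8] tilt [-0.0062 -0.0047] F [-0.3  0.2 -2.3] M [-0.02  0.13 -0.02] g 0.271 -> units [ 0.003  0.001 -0.014] xax [ 0.15 -0.99] zax [0.99 0.15]
```

```bash
python3 -m creep '[0,0,0,0,0.4, 0,0,0,0,0.3, 0,0,0,0,0.1, 0,0,0,0,0.0, 0,0,0,0,-0.3, 0,0,0,0,-0.6]'
python3 -c "
from h import *
ft(540,163,69.8)
s=snap('scene','s4.png');cv2.imwrite('pics/c5.png',cv2.cvtColor(cv2.resize(s[60:200,240:380],None,fx=4,fy=4,interpolation=cv2.INTER_CUBIC),4))"
```

```text
time: 12.6
position: [543.3, 164.4, 194.0]
tool_rot: [-1.28, 1.101, -1.101]
force: [-0.0, -0.8, 0.2]
grip_width: 0.771
t 12.6 foot [543.  163.9  70. ] tilt [-0.0029 -0.0037] F [-0.  -0.8  0.2] M [-0.01  0.05 -0.06] g 0.771 -> units [ 0.013  0.004 -0.077] xax [ 0.15 -0.99] zax [0.99 0.15]
```

View pics/c5.png

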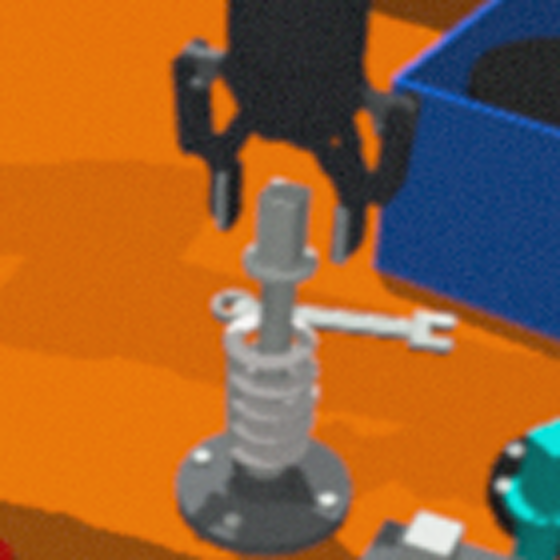

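The stem stands upright in the gauge with the fingers clear on both sides: head at crop (282,215), collar (280,260), ring 1 (270,340). I'll withdraw upwards.

```bash
python3 -m creep '[0,0,-0.04,0,-1, 0,-0.1,0,0,-1, 0,-0.2,0,0,-1, 0,-0.3,0,0,-1, 0,-0.3,0,0,-1, 0,-0.4,0,0,-1, 0,-0.5,0,0,-1, 0,-0.5,0,0,-1, 0,-0.3,0,0,-1, 0,0,0,0,-1, 0,0,0,0,-1, 0,0,0,0,-1]'
python3 - <<'E'
from h import *
ft()
s=snap('scene','s5.png')
s0=cv2.cvtColor(cv2.imread('pics/s0.png'),4)
cv2.imwrite('pics/c6.png',cv2.cvtColor(s,4))
for p in[(541,163,229),(541,163,70)]: print(proj('scene',np.array(p)).round(1))
print([(np.round(d['at']).tolist(),round(d['score'],2)) for d in r.look_for('scene','stem_b_head')])
E
```

```text
time: 13.65
position: [541.6, 164.5, 308.1]
tool_rot: [-1.277, 1.099, -1.102]
force: [-0.3, 0.0, 0.2]
grip_width: 1.0
t 13.65 foot [541.6 164.1 184.1] tilt [-0.     -0.0029] F [-0.3  0.   0.2] M [-0.06 -0.05 -0.  ] g 1.0 -> units [ 0.022  0.    -0.043] xax [ 0.15 -0.99] zax [0.99 0.15]
[109.3 310.2]
[163.8 307.5]
[([249.0, 152.0], 0.9), ([207.0, 166.0], 0.9), ([124.0, 308.0], 0.67), ([221.0, 274.0], 0.31)]
```

View pics/c6.png

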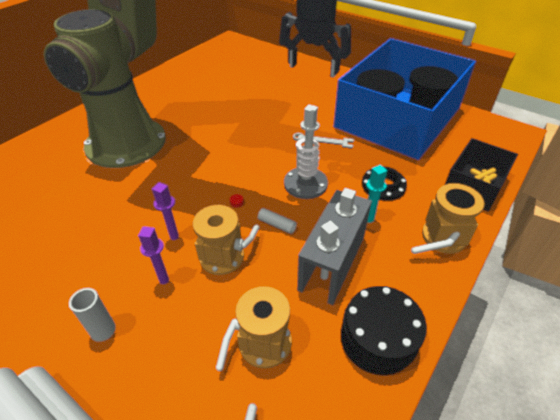

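The stem stands in the gauge with its head top near (108,311), against a predicted (109,310) for standing on ring 4. Both spares are in the rack, and nothing else has moved. Handing in.

```bash
python3 -c "
from workcell import r
print(r.finish_job())"
```

```text
the job is handed in; nothing more can be done
None
```

I drew the stem out of the open bronze valve and lowered it through rings 1 to 3 until it stood on ring 4. I pressed it there, eased off, let go and withdrew, then handed the job in at about 13.7 s. No verdict was reported.

**Stem size:** the shank measured about 20.7 mm in the picture, so I took it as the 21 mm stem, for which ring 4 (18 mm bore) is the first too small. That measurement broke off after two rows when the script hit an error, but contact came at a foot height of 69.4 mm, where ring 4's top should be (70 mm).

**Press:** the foot stayed about 4 to 6 mm below ring 4's rest height for roughly 0.7 s. The gauge carried at most about 14 N, with some 3 to 4 N of sideways force from rubbing a ring. I judged the column travel from foot height and force, as I could not read the column itself.

**Last checks:**
- **Stem:** it stands upright and released. Its head top is at about (108,311) in the picture, against (109,310) predicted for ring 4. By the arm's readings the foot was about 3 mm off the gauge axis.
- **Surroundings:** both spares hang in the rack and, by eye, the bystanders are where they were.
- **Robot:** the gripper is open, well above the stem, and feels no force.

**Disagreements:** the top camera read about 2 mm short in x compared with the scene camera and the actual grasp, so I relied on the scene camera. The last network search for stem heads missed the two in the rack, but both are plain in the final picture.

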